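# Lock the specimen stage and hold the inspection lamp on it

## Robot

A 6-joint arm with a two-finger parallel gripper is mounted at the origin on the work surface. World frame = base frame: x ahead of the robot, y to its left, z up, the work surface at z = 0. Lengths are in m, angles in rad, forces in N, time in s.
With the tool pointing down it reaches from about 0.25 to 0.775 m from the base axis. Payload 4 kg.
Tool frame: the origin (TCP) lies between the finger pads; the fingertips stand 11 mm ahead of it and the grasp point (between the pads) lies 8 mm behind it (robot.tip_extent is the z of the fingertips in the tool frame, in m); z points along the fingers, y is the line along which they close (so a half turn about z gives the same grasp; the last joint's range is limited). The gripper opens to 94 mm and grips with 3 to 60 N. Pads are 16 mm wide; open, the fingers measure 119 mm over their backs; the gripper's body (75 mm by 177 mm) begins 78 mm behind the grasp point.
Start: joints at [-1.215, 0.087, 1.371, -0, 1.684, -0.103], TCP at [0.244, -0.493, 0.217] pointing down, gripper open.
Joint ranges: [-3.1, 3.1], [-0.76, 2.03], [0.27, 2.55], [-1.08, 4.22], [0.17, 2.65], [-2.57, 2.57]. Speed limits (rad/s): [2.79, 2.79, 3.14, 3.14, 3.14, 3.14].

## Interface

Orientations are given as [roll, pitch, yaw] about the fixed x, y, z axes, in that order (R = Rz(yaw) Ry(pitch) Rx(roll)).
In Python, from bench import robot, imaging gives the robot as it stands.
- The arm moves only by the shell command python3 -m pendant 'ROWS'. ROWS is JSON, a list of rows, each a list of 7 numbers: the shift along the world's x, y, z in cm, then the turn, a rotation vector about the world's x, y, z in degrees, then the opening, from 0 (shut) to 1 (fully open). In form: [[dx, dy, dz, ax, ay, az, jaw], ...]. A call has 1 to 8 rows; each row shifts and turns the commanded pose from where the row before left it; what a row does not reach is not made up. A row lasts 1/10 s, in which the tool goes at most 50 mm and 8.59 degrees, less where a joint would pass 70% of its speed; a pose out of reach is approached as far as the arm can. A call is refused whole if a number of a shift passes 5 or a number of a turn 8.59, either way. A call with a gripper value outside its range is refused whole. The fingers move at their own pace and stop on an object; the grip force is fixed at half the most. Time passes only in rows, so rows that do not move let the fingers close. It gives the time, the measured TCP pose, the force, the opening and the grip force at its end, in the units of the state.
- robot.get_obs(): the state, without advancing time (a new reading comes with each control period).
- imaging.snapshot(name): name is "scene" or "top" or "wrist"; returns the picture (384x512x3 uint8, red, green, blue); there is no depth.
- imaging.camera_params(name): a dict with "camera_matrix" (3x3 intrinsics, pixels), "k1" (the pictures are not rectified: a ray, as slopes to the right and down, at radius r is drawn at 1 + k1 r^2 times it, then the intrinsics apply), "R" (3x3) and "t" (3): a world point X has camera coordinates R X + t. Camera axes: x right, y down, z forward; pixel columns grow to the right and rows downward; lengths in m; the calibration is good to about 2 mm. A picture is of the moment at which its call begins: read the wrist's pose just before it. camera_params takes no time and is no camera call; for the wrist camera it gives the pose at the moment of the call.
- robot.close_job(): hands the job in; it is judged then, once.
The state is a dict: "time": time; "joint_positions": joint angles; "qvel": joint speeds; "joint_torque": joint torques, N m; "tool_pos": TCP position; "ee_rot": TCP orientation; "wrist_force": force on the tool from outside, world axes, zero at the start; "wrist_torque": the same for the moment, N m; "width": finger opening in m; "finger_force": force on a finger pad.
Only numpy, scipy, OpenCV 4.12 (cv2) and the standard library are available. Lean on these libraries where they do the work, as an engineer would, in place of code of your own. Each camera call takes 0.05 s, during which the arm holds its last target. There are 200 camera calls.

## Task

First lock the specimen stage: turn its knurled collar clockwise until the red pointer stands at the green mark, and leave it there. Then draw the orange inspection lamp up out of its dock, tip it to a slant about halfway between upright and level, and hold it raised and still with its lens aimed at the centre of the brass specimen from about 10 cm away; finish while holding it there in the gripper. The lamp must not touch the stage, and the things lying about stay where they are.

Things in the scene. Friction and masses are not known exactly. Their poses are not given: they have to be found in the camera images.
- collar (a joint): Turn of the stage's aluminium knurled lock collar, rad: grows clockwise seen from above; 0 open, 1.40 locked mark (red pointer over green mark), hard stop beyond at 1.75. Starts at 0.1 to 0.6; friction 0.12 N m, stays where left. Ring 58 mm outside, 46 mm inside diameter, 18 to 50 mm above the table, about the vertical axis through specimen; grip across it from above or push its pointer.
- pointer (a point): Upper side near the tip of the collar's red pointer, a radial bar 9 mm wide and 12 mm high (21 to 33 mm above the table) that stands out from the collar to 66 mm from its axis; this point is 62 mm from the axis, 33 mm above the table, and turns with the collar.
- locked_mark (a point): The green mark, a 7 mm wide radial bar, 3 mm high, on the stage's round black foot (144 mm diameter, 14 mm high, fixed to the table); this point is 62 mm from the collar's axis, 17 mm above the table. The pointer is locked when straight over it.
- specimen (a point): Centre of the top face of the brass specimen disc (32 mm diameter), 44 mm above the table, in the middle of the stage inside the collar and on the collar's axis; the specimen is fixed, 6 mm lower than the collar's top.
- lamp: Orange cordless inspection lamp, 150 mm long, about 160 g, loose, upright in its dock, lens down. Origin: centre of the lens face (lower end as docked); z runs along the lamp from lens to tail, light leaves along -z. Head 38 mm diameter for 34 mm, tapering to a round 28 mm barrel from 46 mm to the tail at 150 mm; docked, the tail is 162 mm above the table.
- dock: Lamp dock, fixed to the table: grey foot 96 x 96 x 12 mm with a round black socket, 46 mm inside and 58 mm outside diameter, its rim 52 mm above the table. Origin: centre of the foot's underside, z up. The lens rests on the foot's top, 12 mm above the table, so the lamp is free of the socket once raised by more than 40 mm.
- screwdriver: Screwdriver, 170 mm long, lying loose; leave alone. Origin: its middle underneath, x along it.
- tape: Yellow ring of tape, 68 mm diameter, 19 mm high, loose; leave alone. Origin: centre underneath.
- jar: Amber jar with white cap, 48 mm diameter, 60 mm high, loose; leave alone. Origin: centre underneath.
- meter: Yellow hand meter, 170 x 85 x 40 mm, lying loose; leave alone. Origin: centre underneath, x along it.
- board: Green circuit board with parts, 100 x 70 x 20 mm, lying loose; leave alone. Origin: centre underneath, x along it.
- stage: The whole specimen stage (black foot, collar, specimen), fixed to the table. Origin: centre of the foot's underside, on the collar's axis; z up, and the green mark lies along its -x.
Mind the look-alikes: they are no part of the job. There is more than one size of the lamp; the one meant has the size given above.

How it is judged:
On the way, in this order (a step that is already met when the one before it is completed fails the run):
1. the collar stands at its locked mark while the lamp is still in its dock (value of joint collar between 1.26 and 1.54 rad and velocity of joint collar between -0.1 and 0.1 rad/s and z of lamp in the frame of dock below 0.03 m), for 0.2 s.
2. the lamp is drawn up out of its dock in the gripper (z of lamp in the frame of dock above 0.055 m and contact force between lamp and the fingers above 1 N), for 0.1 s.
At the end, for the whole second after the job is handed in: Collar within 0.14 rad of 1.40. Lamp still, carried by the fingers alone, lens 80 mm or more up, axis 30 to 60 degrees from upright, lens lower; specimen centre within 25 mm of the lamp axis in the lamp's x and in y, 60 to 150 mm ahead of the lens. Bystanders moved under 30 mm (value of joint collar between 1.26 and 1.54 rad and angle between lamp's own z axis and vertical between 0.52 and 1.05 rad and x of specimen in the frame of lamp between -0.025 and 0.025 m and y of specimen in the frame of lamp between -0.025 and 0.025 m and z of specimen in the frame of lamp between -0.15 and -0.06 m and height (world z) of lamp above 0.08 m and contact force between lamp and the fingers above 1 N and linear speed of lamp below 0.03 m/s and angular speed of lamp below 0.2 rad/s and contact force between lamp and dock below 0.3 N and contact force between lamp and screwdriver below 0.3 N and contact force between lamp and tape below 0.3 N and contact force between lamp and jar below 0.3 N and contact force between lamp and meter below 0.3 N and contact force between lamp and board below 0.3 N and distance of each of screwdriver, tape, jar, meter, board from where it was at the start of the episode below 0.03 m); the arm keeps its last pose, push and grip.
It fails at once if the lamp touches the stage or its collar (contact force between lamp and stage above 1 N).
It fails at once if a bystander is pushed away by more than 30 mm (distance of any of screwdriver, tape, jar, meter, board from where it was at the start of the episode above 0.03 m).
It also fails if it takes over 48 s, if anything falls off the work surface, if the arm or the gripper's body presses on something with over 40 N, if the wrist force passes 120 N, or if a joint passes its speed limit or range.

## Working session

There is one attempt and no reset: what is moved stays moved. The work goes in short steps, Python scripts to look and compute and a shell command to move; the robot and the scene stay as the last step left them, time stands still between calls to the robot, and variables do not carry over. Pictures are saved under pics/ and viewed, at most 10 in all, crops included, and the job is handed in when it is done.

```bash
mkdir -p pics
cat > h.py <<'E'
import numpy as np, cv2
from bench import robot, imaging
def ray(name,u,v):
    p=imaging.camera_params(name);K=np.array(p["camera_matrix"]);k=p["k1"];R=np.array(p["R"]);t=np.array(p["t"])
    d=np.array([(u-K[0,2])/K[0,0],(v-K[1,2])/K[1,1]]);s=d.copy()
    for _ in range(30): s=d/(1+k*(s@s))
    return -R.T@t, R.T@np.array([s[0],s[1],1])
def at(name,u,v,z):
    o,d=ray(name,u,v); return o+d*(z-o[2])/d[2]
def proj(name,X):
    p=imaging.camera_params(name);K=np.array(p["camera_matrix"]);c=np.array(p["R"])@X+np.array(p["t"])
    s=c[:2]/c[2]; s=s*(1+p["k1"]*(s@s)); return K[:2,:2]@s+K[:2,2]
E
python3 - <<'E'
from h import *
for n in("scene","top"):
    im=imaging.snapshot(n); cv2.imwrite(f"pics/{n}0.png",cv2.resize(im[:,:,::-1],(800,600),interpolation=cv2.INTER_CUBIC)); cv2.imwrite(f"{n}.png",im[:,:,::-1])
o=robot.get_obs(); print(o["tool_pos"],o["ee_rot"],o["time"],robot.tip_extent)
E
```

```text
[ 0.24342005 -0.49267455  0.21543623] [-3.13964351e+00 -2.27007559e-04  4.58804198e-01] 0.1 0.011
```

View pics/scene0.png

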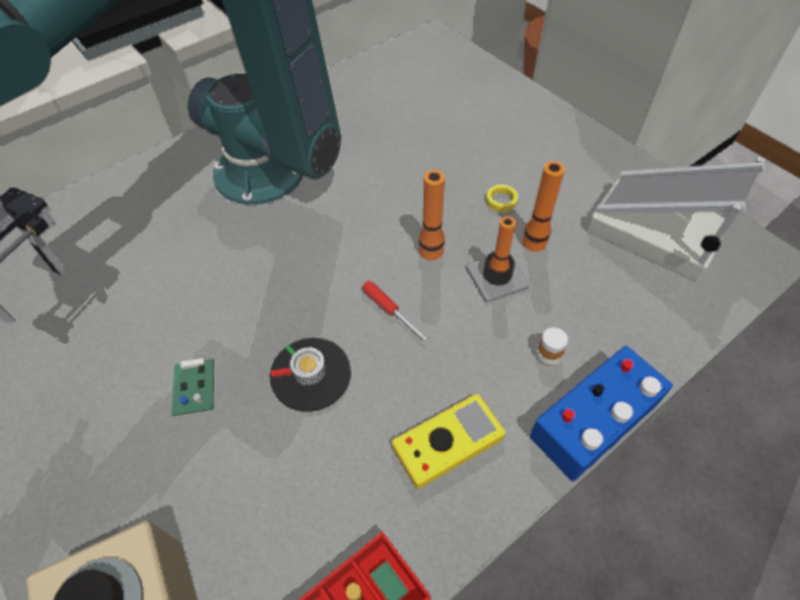

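View pics/top0.png

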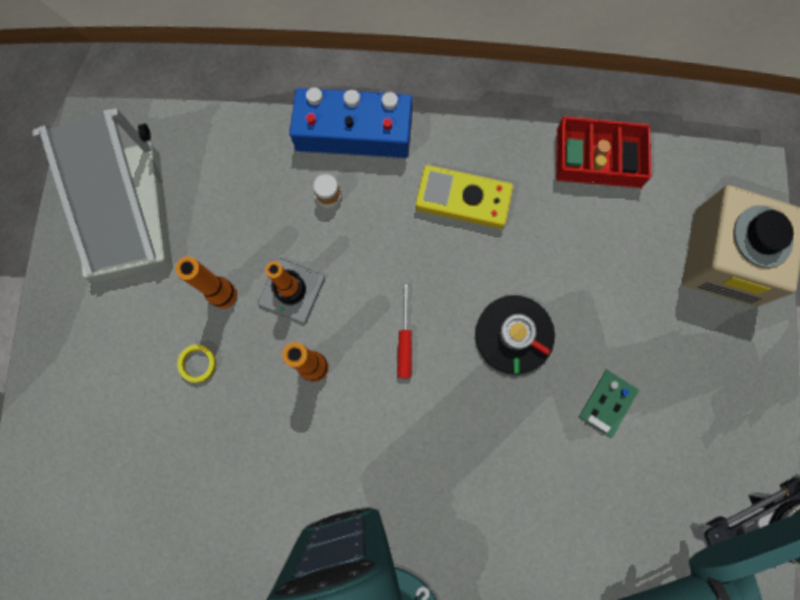

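The top view shows the stage at about (518,332), with the red pointer tip at (548,351) and the green mark at (516,366). There are three orange lamps that could be taken for the target: one in the grey dock (tail 274,269), one large and free (tail 188,267), and one large and free (tail 296,354). I choose the docked one, because the free ones are longer. The collar has no look-alike, since the beige box's knob (770,232) is black. I'll check the choice in a close crop.

Run:
```python
from h import *
im=cv2.imread("top.png")
a=im[180:250,290:370]; b=im[160:230,150:230]
cv2.imwrite("pics/c1.png",np.hstack([cv2.resize(x,(400,350),interpolation=cv2.INTER_CUBIC) for x in(a,b)]))
```

```text
(no output)
```

View pics/c1.png

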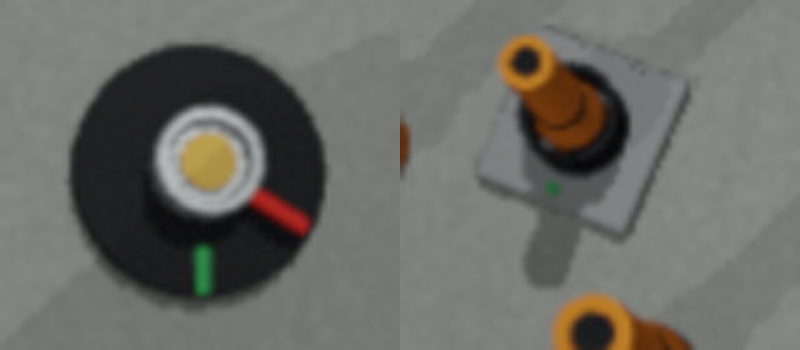

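Run:
```python
from h import *
f=lambda U,V,x,y,z:at("top",(U+.5)/5-.5+x,(V+.5)/5-.5+y,z)
s=f(208,162,290,180,.044);p=f(303,226,290,180,.033);g=f(203,272,290,180,.017);ft=f(198,171,290,180,.014)
print("spec",s,"foot",ft,"ptr",p,"mark",g)
c=(s[:2]+ft[:2])/2
for q in(p,g): d=q[:2]-c; print(np.linalg.norm(d),np.degrees(np.arctan2(d[1],d[0])))
print("tail",f(126,62,150,160,.162))
# dock foot corners at z .012 from crop
for U,V in((135,32),(288,90),(228,240),(76,182)): print(f(U,V,150,160,.012))
for n,u,v,z in(("drv tip",406,286,0.005),("drv end",404,378,.01),("board",608,403,.01),("tape",196,364,.019),("jar",326,186,.06),("lampB tail",296,354,.2),("lampB foot",312,372,0),("lampA tail",188,267,.2),("meter",465,197,.04)):
  print(n,at("top",u*.64-.2,v*.64-.2,z))
```

```text
spec [ 0.51964806 -0.19665335  0.044     ] foot [ 0.51912117 -0.19607087  0.014     ] ptr [ 0.48995658 -0.25229883  0.033     ] mark [ 0.46264494 -0.20099646  0.017     ]
0.06320542399079522 -117.74863841504435
0.05692862665149056 -175.33059529114496
tail [0.57041228 0.21265257 0.162     ]
[0.62406987 0.24577687 0.012     ]
[0.59666463 0.15393729 0.012     ]
[0.50814376 0.17864648 0.012     ]
[0.53429444 0.26887938 0.012     ]
drv tip [0.59441764 0.00432936 0.005     ]
drv end [ 0.4273826  -0.00521307  0.01      ]
board [ 0.40883922 -0.36969982  0.01      ]
tape [0.42054198 0.36655142 0.019     ]
jar [0.75542172 0.16138808 0.06      ]
lampB tail [0.43502466 0.15421451 0.2       ]
lampB foot [0.42570257 0.15963096 0.        ]
lampA tail [0.55480886 0.33793059 0.2       ]
meter [ 0.76094288 -0.09087025  0.04      ]
```

```bash
python3 -m pendant '[[3.3,3.5,0,0,0,0,1],[3.3,3.5,0,0,0,0,1],[3.3,3.5,0,0,0,0,1],[3.3,3.5,0,0,0,0,1],[3.3,3.5,0,0,0,0,1],[3.3,3.5,0,0,0,0,1],[3.3,3.5,0,0,0,0,1],[3.3,3.5,0,0,0,0,1]]' && python3 -m pendant '[[0,0,0,0,0,0,1],[0,0,0,0,0,0,1]]'
```

```text
time: 0.9
tool_pos: [0.5084, -0.2114, 0.216]
ee_rot: [-3.141, 0.001, 0.459]
wrist_force: [-0.3, 0.6, 0.2]
width: 0.0938
finger_force: 0.0
time: 1.1
tool_pos: [0.5077, -0.2122, 0.2157]
ee_rot: [-3.141, 0.002, 0.461]
wrist_force: [0.1, -0.2, 0.1]
width: 0.0945
finger_force: 0.0
```

```bash
python3 -m pendant '[[1.2,1.6,-3,0,0,0,1],[0,0,-4,0,0,0,1],[0,0,-4,0,0,0,1],[0,0,-3,0,0,0,1],[0,0,-2,0,0,0,1],[0,0,-0.9,0,0,0,1],[0,0,0,0,0,0,1]]' && python3 -m pendant '[[0,0,0,0,0,0,0.3],[0,0,0,0,0,0,0.3],[0,0,0,0,0,0,0.3],[0,0,0,0,0,0,0.3],[0,0,0,0,0,0,0.3],[0,0,0,0,0,0,0.3]]'
```

```text
time: 1.8
tool_pos: [0.5179, -0.1979, 0.0461]
ee_rot: [-3.139, 0.002, 0.457]
wrist_force: [-0.2, 0.8, 0.9]
width: 0.094
finger_force: 0.0
time: 2.4
tool_pos: [0.5201, -0.1975, 0.0482]
ee_rot: [3.14, -0.001, 0.459]
wrist_force: [-0.5, -1.1, 1.9]
width: 0.0574
finger_force: 30.0
```

Gripped at 57.4 mm. Next I turn it 57.6° clockwise.

```bash
python3 -m pendant '[[0,0,0,0,0,-7.2,0.3],[0,0,0,0,0,-7.2,0.3],[0,0,0,0,0,-7.2,0.3],[0,0,0,0,0,-7.2,0.3],[0,0,0,0,0,-7.2,0.3],[0,0,0,0,0,-7.2,0.3],[0,0,0,0,0,-7.2,0.3],[0,0,0,0,0,-7.2,0.3]]' && python3 -m pendant '[[0,0,0,0,0,0,0.3],[0,0,0,0,0,0,0.3],[0,0,0,0,0,0,1],[0,0,0,0,0,0,1],[0,0,0,0,0,0,1],[0,0,4,0,0,0,1],[0,0,5,0,0,0,1],[0,0,5,0,0,0,1]]' && python3 -m pendant '[[0,4,4,0,0,0,1],[0,5,0,0,0,0,1],[0,5,0,0,0,0,1],[0,5,0,0,0,0,1]]'
python3 - <<'E'
from h import *
im=imaging.snapshot("top")[:,:,::-1]
cv2.imwrite("top2.png",im)
cv2.imwrite("pics/c2.png",cv2.resize(im[180:250,290:370],(640,560),interpolation=cv2.INTER_CUBIC))
E
```

```text
time: 3.2
tool_pos: [0.5201, -0.1969, 0.0481]
ee_rot: [-3.141, -0.001, -0.551]
wrist_force: [0.7, 0.1, 1.5]
width: 0.0575
finger_force: 30.0
time: 4.0
tool_pos: [0.5187, -0.1969, 0.1878]
ee_rot: [3.141, 0.003, -0.546]
wrist_force: [0.8, -0.1, 0.2]
width: 0.0939
finger_force: 0.0
time: 4.4
tool_pos: [0.5193, -0.0104, 0.2231]
ee_rot: [-3.142, -0.001, -0.547]
wrist_force: [0.6, 0.5, -0.1]
width: 0.0937
finger_force: 0.0
```

View pics/c2.png

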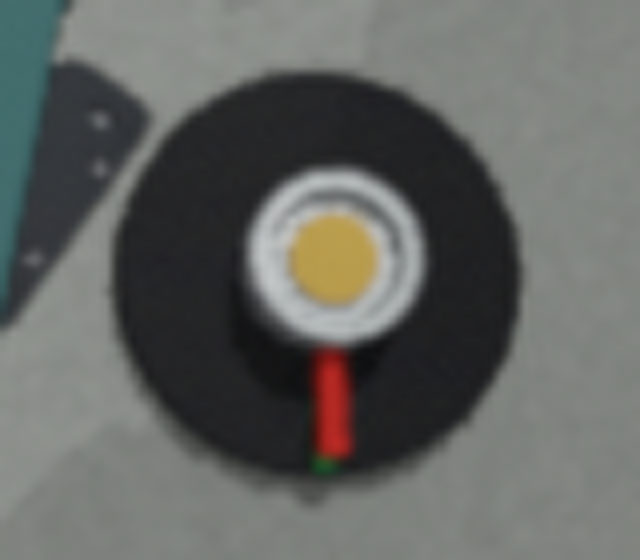

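The red pointer lies over the green mark: pointer end at (338,456), mark end at (324,466). I'll compute the residual angle, allowing for parallax.

Run:
```python
from h import *
f=lambda U,V,z:at("top",(U+.5)/8-.5+290,(V+.5)/8-.5+180,z)
c=f(334,258,.044)[:2];print(c)
for n,q in(("tip",f(337,455,.033)),("base",f(330,352,.033)),("markend",f(324,465,.017))):
  d=q[:2]-c;print(n,np.linalg.norm(d),np.degrees(np.arctan2(d[1],d[0])))
d=f(337,455,.033)-f(330,352,.033);print("bar dir",np.degrees(np.arctan2(d[1],d[0])))
# mark bar dir from crop1: (203,247)-(204,295)
h=lambda U,V:at("top",(U+.5)/5-.5+290,(V+.5)/5-.5+180,.017)
d=h(203,294)-h(203,248);print("mark dir",np.degrees(np.arctan2(d[1],d[0])))
```

```text
[ 0.5201854  -0.19693779]
tip 0.06590157544786171 -174.88707751360084
base 0.030733749800355214 -176.55653337617528
markend 0.06785414932146784 -176.48287008010325
bar dir -173.42917425446848
mark dir -177.28549078218362
```

Residual is about 1.6°, well within tolerance. Next is the docked lamp: raise, turn the jaws clear of the tall lamps, then travel above it.

```bash
python3 -m pendant '[[0,0,4,0,0,8.3,1],[0,0,4,0,0,8.3,1],[0,0,3,0,0,8.3,1],[0.7,2,0,0,0,8.3,1],[0.7,3,0,0,0,8.3,1],[0.7,3,0,0,0,8.3,1],[0.7,3,0,0,0,8.3,1],[0.7,3,0,0,0,8.3,1]]' && python3 -m pendant '[[0.7,3,0,0,0,8.3,1],[0.7,3,0,0,0,8.3,1],[0,2.2,0,0,0,8.3,1],[0,0,0,0,0,0,1],[0,0,0,0,0,0,1]]'
python3 - <<'E'
from h import *
o=robot.get_obs();print(o["tool_pos"],o["ee_rot"],o["joint_positions"])
im=imaging.snapshot("wrist")[:,:,::-1];sc=imaging.snapshot("scene")[:,:,::-1]
for n,X in(("tail",[.5704,.2127,.162]),("docktop",[.566,.212,.052])): print(n,proj("wrist",np.array(X)))
cv2.imwrite("pics/w3.png",np.hstack([cv2.resize(im,(400,300)),cv2.resize(sc,(400,300))]))
E
```

```text
time: 5.25
tool_pos: [0.5548, 0.1289, 0.3324]
ee_rot: [-3.142, 0.001, 0.618]
wrist_force: [0.4, 0.0, -0.0]
width: 0.0939
finger_force: 0.0
time: 5.75
tool_pos: [0.5686, 0.2099, 0.3323]
ee_rot: [-3.141, 0.001, 1.045]
wrist_force: [0.5, 0.2, 0.4]
width: 0.0938
finger_force: 0.0
[0.56858506 0.20985995 0.33226461] [-3.14138077e+00  1.45529277e-03  1.04534616e+00] [ 2.60551439e-01  2.25983043e-01  9.85024859e-01 -9.39024651e-04
  1.93176401e+00  7.85670631e-01]
tail [252.44779707 174.64464248]
docktop [250.6988371  163.82428654]
```

View pics/w3.png

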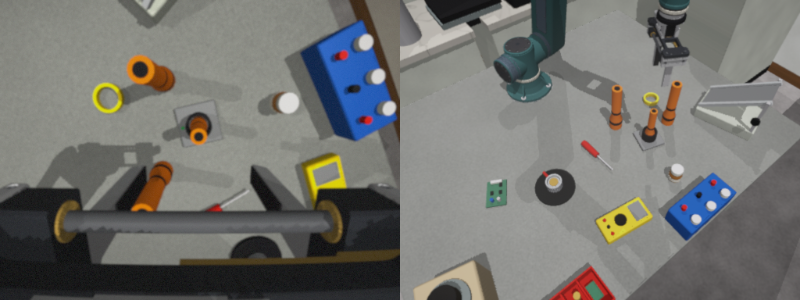

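The wrist view shows the docked lamp's tail at (255,175) full-size, against a prediction of (252,175), so it agrees. I'll check that the wrist camera clears the tall lamps.

Run:
```python
from h import *
p=imaging.camera_params("wrist");print("cam",-np.array(p["R"]).T@np.array(p["t"]))
for n,a,b in(("B",(434,177),(296,354)),("A",(553,168),(188,267))):
  o1,d1=ray("scene",a[0]*.64-.2,a[1]*.64-.2);o2,d2=ray("top",b[0]*.64-.2,b[1]*.64-.2)
  s=np.linalg.lstsq(np.c_[d1,-d2],o2-o1,rcond=None)[0];print(n,o1+s[0]*d1,o2+s[1]*d2)
```

```text
cam [0.60479318 0.26857168 0.50080528]
B [0.43637622 0.15648228 0.20204829] [0.43487945 0.15394758 0.20141774]
A [0.55406228 0.3367068  0.20268477] [0.55417054 0.33686517 0.20277061]
```

```bash
python3 -m pendant '[[0.05,0.2,-4,0,0,0,1],[0,0,-4,0,0,0,1],[0,0,-4,0,0,0,1],[0,0,-4,0,0,0,1],[0,0,-3,0,0,0,1],[0,0,-2.5,0,0,0,1],[0,0,-1.3,0,0,0,1],[0,0,0,0,0,0,1]]' && python3 -m pendant '[[0,0,0,0,0,0,0],[0,0,0,0,0,0,0],[0,0,0,0,0,0,0],[0,0,0,0,0,0,0],[0,0,0,0,0,0,0],[0,0,0,0,0,0,0],[0,0,0,0,0,0,0],[0,0,0,0,0,0,0]]'
```

```text
time: 6.65
tool_pos: [0.5679, 0.2108, 0.1028]
ee_rot: [-3.139, 0.003, 1.045]
wrist_force: [0.4, 0.9, 0.1]
width: 0.0939
finger_force: 0.0
time: 7.45
tool_pos: [0.569, 0.2122, 0.1048]
ee_rot: [3.142, 0.0, 1.047]
wrist_force: [0.2, -0.1, 0.5]
width: 0.0335
finger_force: 0.0
```

```bash
python3 -m pendant '[[0,0,0,0,0,0,0],[0,0,0,0,0,0,0],[0,0,0,0,0,0,0],[0,0,0,0,0,0,0]]' && python3 -m pendant '[[0,0,1,0,0,0,0],[0,0,2,0,0,0,0],[0,0,2,0,0,0,0],[0,0,3,0,0,0,0],[0,0,3,0,0,0,0],[0,0,3,0,0,0,0],[0,0,0,0,0,0,0],[0,0,0,0,0,0,0]]'
```

```text
time: 7.85
tool_pos: [0.5691, 0.2122, 0.1048]
ee_rot: [3.142, 0.0, 1.047]
wrist_force: [0.5, 0.9, -0.7]
width: 0.0271
finger_force: 30.0
time: 8.65
tool_pos: [0.5692, 0.2123, 0.245]
ee_rot: [3.141, -0.001, 1.047]
wrist_force: [0.0, -0.5, -2.4]
width: 0.0272
finger_force: 30.0
```

```bash
python3 -m pendant '[[0,-1.5,0,0,0,0,0],[0,-3,0,0,0,0,0],[0,-3,0,0,0,0,0],[-1,-3,0,0,0,0,0],[-1.7,-3,0,0,0,0,0],[-1.7,-3,0,0,0,0,0],[-1.7,-3,0,0,0,0,0],[-1.7,-3,0,0,0,0,0]]' && python3 -m pendant '[[-1.7,-3,0,0,0,0,0],[-1.7,-3,0,0,0,0,0],[-1.7,-3,0,0,0,0,0],[-1.7,-2.5,0,0,0,0,0],[-1.7,-1,0,0,0,0,0],[-1.4,0,0,0,0,0,0],[0,0,0,0,0,0,0]]' && python3 -m pendant '[[0,0,0,-1.3,-3.5,0,0],[0,0,0,-1.3,-3.5,0,0],[0,0,0,-1.3,-3.5,0,0],[0,0,0,-1.3,-3.5,0,0],[0,0,0,-1.3,-3.5,0,0],[0,0,0,-1.3,-3.5,0,0],[0,0,0,0,0,0,0]]'
python3 - <<'E'
from h import *
o=robot.get_obs();print(o["joint_positions"])
E
```

```text
time: 9.45
tool_pos: [0.4888, -0.0147, 0.2421]
ee_rot: [-3.138, 0.002, 1.046]
wrist_force: [0.4, -0.1, -2.3]
width: 0.027
finger_force: 30.0
time: 10.15
tool_pos: [0.3897, -0.1384, 0.2429]
ee_rot: [-3.138, 0.001, 1.044]
wrist_force: [0.4, 0.9, -1.8]
width: 0.0269
finger_force: 30.0
time: 10.85
tool_pos: [0.3905, -0.137, 0.2427]
ee_rot: [2.758, -0.064, 1.059]
wrist_force: [-1.5, 0.1, -1.9]
width: 0.0271
finger_force: 30.0
[-0.52910815 -0.53748502  1.87272687  0.06632037  1.4236552  -0.00224411]
```

```bash
python3 -m pendant '[[0.4,-0.4,-1,-1.25,-3.3,0,0],[0.4,-0.4,-1,-1.25,-3.3,0,0],[0.4,-0.4,-1.2,-1.25,-3.3,0,0],[0.4,-0.4,-1.3,-1.25,-3.3,0,0],[0.3,-0.2,-1.3,-1.25,-3.3,0,0],[0,0,0,0,0,0,0],[0,0,0,0,0,0,0]]'
cat > chk.py <<'E'
from h import *
from scipy.spatial.transform import Rotation as Ro
o=robot.get_obs();R=Ro.from_euler("xyz",o["ee_rot"]).as_matrix();a=R[:,2];T=np.array(o["tool_pos"])
S=np.array([.5195,-.1967,.044]);v=S-T
print("q",o["joint_positions"],"tilt",np.degrees(np.arccos(-a[2])),"dir",a,"T",T)
L=T+.093*a; al=(S-L)@a
print("lens",L,"along",al,"shift needed",(S-L)-al*a)
ims=[]
print("pred spec top",proj("top",S),"lens scene",proj("scene",L),"tail scene",proj("scene",L-.15*a))
E
python3 chk.py
python3 - <<'E'
from h import *
a=imaging.snapshot("scene")[:,:,::-1];b=imaging.snapshot("top")[:,:,::-1]
cv2.imwrite("pics/f.png",np.hstack([cv2.resize(a[130:300,120:283],(400,416),interpolation=cv2.INTER_CUBIC),cv2.resize(b[150:320,220:383],(400,416),interpolation=cv2.INTER_CUBIC)]))
E
```

```text
time: 11.55
tool_pos: [0.4109, -0.1557, 0.1863]
ee_rot: [2.452, -0.106, 1.085]
wrist_force: [0.6, -0.6, -1.1]
width: 0.027
finger_force: 30.0
q [-0.62475287 -0.71237964  2.17374427  0.20093179  1.01101081 -0.14870635] tilt 39.88247504167385 dir [ 0.60059624 -0.22459022 -0.76736131] T [ 0.4109296  -0.15572822  0.18627152]
lens [ 0.46678505 -0.17661511  0.11490692] along 0.0905824995628591 shift needed [-0.00168856  0.00025905 -0.00139741]
pred spec top [331.21463447 212.0550382 ] lens scene [187.06268455 200.06238179] tail scene [171.50551955 144.36525912]
```

View pics/f.png

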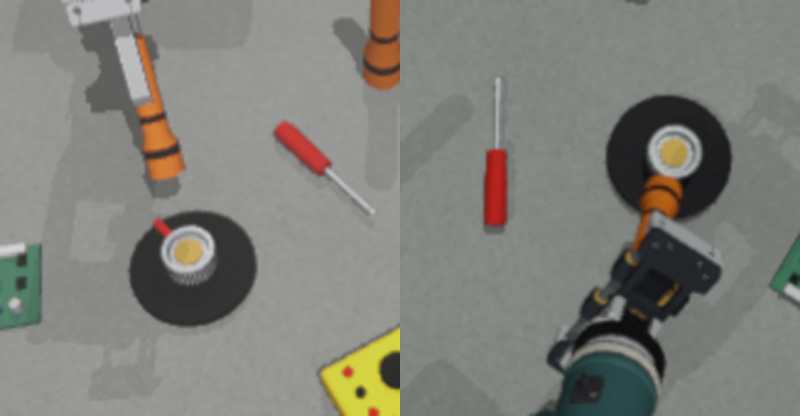

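The lens sits at about (166,176) in the scene crop, 2 px from where I predicted. In both views the lamp axis runs to the brass disc, tilt is 40°, lens to specimen is 9 cm, and the pointer is still at the mark. Settle, then hand in.

```bash
python3 -m pendant '[[0,0,0,0,0,0,0],[0,0,0,0,0,0,0],[0,0,0,0,0,0,0],[0,0,0,0,0,0,0]]' && python3 -c "
from bench import robot
print(robot.get_obs()['qvel']);print(robot.close_job())"
```

```text
time: 12.05
tool_pos: [0.4112, -0.1558, 0.1872]
ee_rot: [2.449, -0.106, 1.086]
wrist_force: [0.2, -0.5, -1.9]
width: 0.0272
finger_force: 30.0
[-0.00229365 -0.00250171  0.00546535  0.00059512 -0.00048992 -0.00110464]
the job is handed in; nothing more can be done
None
```

I handed the job in at about 12 s: the collar is at its locked mark to within about 2°, and the lamp is held still at about 40° from upright, aimed at the specimen centre from about 9 cm, by my measurements; the hand-in returned no verdict.

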